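# Unstack the microscopy accessories into their trays

## Task

Clear the stack beside the microscope by putting each thing into the steel tray made for it, flat and upright inside the rim: the little coverslip box into the smallest oblong tray, the round jar into the round tray, the square filter case into the square tray, and the slide box into the long tray. Work from the top down, one thing at a time: coverslip box first, then jar and filter case in either order, slide box last, standing where it is until the others are put away. Set things down rather than dropping them, and leave the bottle and the beaker alone.

Things in the scene. Friction and masses are not known exactly. Their poses are not given: they have to be found in the camera images.
- slide_box: Grey oblong box for microscope slides, bottom of the stack, standing on the bench: 110 (x) by 60 (y) by 34 (height) mm, about 0.18 kg, loose. Origin at the centre of its underside, z up. Its yaw is within 0.4 rad of 0. The jar stands on one end of its lid and the filter case on the other, 28 mm either side of the middle along x; which is at which end varies.
- jar: Round squat amber jar with white screw cap, closed: treat as a cylinder 47 mm in diameter, 30 mm high, about 0.07 kg. On the slide box, 34 mm above the bench, with a gap of about 8 mm to the filter case. Origin at the centre of its underside, z up. 
- filter_case: Square black case: 48 by 48 by 30 (height) mm, about 0.07 kg. On the slide box, 34 mm above the bench, sides within 0.1 rad of parallel to the slide box. Origin at the centre of its underside, z up. 
- coverslip_box: Little oblong box with a brown cardboard lid and white lower half: 40 (x) by 24 (y) by 22 (height) mm, about 0.025 kg, top of the stack: it stands on the jar or on the filter case (which one varies), 64 mm above the bench, turned within 0.3 rad of the slide box. Origin at the centre of its underside, z up. 
- long_tray: Long oblong tray for the slide box. Fixed, brushed steel; floor 4 mm thick (the thing comes to stand 4 mm above the bench), rim 9 mm above the bench and 4 mm thick. Origin at the centre of the underside, on the bench; inside 126 (x) by 76 (y) mm; yaw within 0.4 rad of 0.
- round_tray: Round tray for the jar. Fixed, brushed steel; floor 4 mm thick (the thing comes to stand 4 mm above the bench), rim 9 mm above the bench and 4 mm thick. Origin at the centre of the underside, on the bench; inside diameter 64 mm.
- square_tray: Square tray for the filter case. Fixed, brushed steel; floor 4 mm thick (the thing comes to stand 4 mm above the bench), rim 9 mm above the bench and 4 mm thick. Origin at the centre of the underside, on the bench; inside 64 by 64 mm; yaw within 0.4 rad of 0.
- small_tray: Smallest oblong tray, for the coverslip box. Fixed, brushed steel; floor 4 mm thick (the thing comes to stand 4 mm above the bench), rim 9 mm above the bench and 4 mm thick. Origin at the centre of the underside, on the bench; inside 56 (x) by 40 (y) mm; yaw within 0.4 rad of 0. The four trays and the stack stand in any order on five places about 0.2 m apart.
- bottle: Bystander at the left edge of the work (+y): amber bottle, diameter 52 mm, 100 mm high, loose, origin under its centre. Leave it alone.
- beaker: Bystander at the right edge (-y): open glass beaker, diameter 64 mm, 75 mm high, loose, origin under its centre. Leave it alone.

How it is judged:
By the outcome, as a careful person would: the job done as asked, in the order asked, and still so for the second after the job is handed in, with the robot touching nothing.
It also fails if it takes over 99 s, if anything falls off the work surface, if the arm or the gripper's body presses on something with over 40 N, if the wrist force passes 120 N, or if a joint passes its speed limit or range.

## Robot

A 7-joint arm with a two-finger parallel gripper is mounted at the origin on the work surface. World frame = base frame: x ahead of the robot, y to its left, z up, the work surface at z = 0. Lengths are in mm, angles in degrees, forces in N, time in s.
With the tool pointing down it reaches from about 425 to 975 mm from the base axis. Payload 16.7 kg.
Tool frame: the origin (TCP) lies midway between the tips of the shut fingers; the grasp point (between the pads) lies 19 mm behind it (ctrl.tcp_to_grasp is the z of the grasp point in the tool frame, in mm); z points along the fingers, x is the direction in which the jaws open and shut, and the axes are right-handed (so a half turn about z gives the same grasp; the last joint's range is limited). The gripper opens to 85 mm and grips with 20 to 120 N. Pads are 22 mm wide; open, the fingers measure 114 mm over their backs; the gripper's body (76 mm by 85 mm) begins 54 mm behind the grasp point. The pads swing forward as they close: fully open they stand 13 mm farther back than shut.
Start: joints at [-73.081, 24.414, 4.234, 92.017, -1.954, 63.644, -3.845], TCP at [290.437, 609.28, 231.302] pointing down, gripper open.
Joint ranges: [-163.25, 163.25], [-28.42, 122.38], [-70.27, 78.77], [12.13, 141.07], [-58.53, 238.53], [9.26, 117.41], [-156.51, 156.51]. Speed limits (degrees/s): [108.29, 108.29, 136.94, 136.94, 172.46, 172.46, 172.46].

## Interface

Orientations are given as [roll, pitch, yaw] about the fixed x, y, z axes, in that order (R = Rz(yaw) Ry(pitch) Rx(roll)).
In Python, from plant import ctrl, eoat, solve_ik, status, imaging gives the robot as it stands. Calls block until the motion is done:
- ctrl.goto(position, orientation): joint-space move of the TCP to a pose.
- ctrl.move_straight(position, velocity=150, attitude=None, force_limit=None): straight line of the TCP; attitude=None keeps the orientation; velocity is the mean speed in mm/s. With force_limit (N) it stops when the force on the tool has changed by that much, and returns True; else False.
- ctrl.move_joints(angles): joint-space move.
- eoat.move_gripper(opening, f_grip=None): opening from 0.0 (shut) to 1.0 (fully open); f_grip is the grip in N (None keeps the last); returns when the fingers have stopped.
- ctrl.sleep(seconds).
- solve_ik(position, orientation): joint angles nearest the present ones, or None.
- status.read_state(): the state.
- imaging.get_image(name): name is "scene" or "side" or "wrist"; returns a dict with "frame" (400x640x3 uint8, red, green, blue), "fx", "fy", "cx", "cy" (pixels), "world_to_cam" (4x4, takes a point from world to camera coordinates); the wrist camera has in their place "tool_from_camera" (4x4, takes a point from camera to tool coordinates, whose origin is the TCP and whose axes are the tool frame's). Camera axes: x right, y up, looking along -z (the intrinsics and any distortion apply to the point x, -y, -z); pixel columns grow to the right and rows downward; lengths in mm; the calibration is good to about 2 mm. A picture is of the moment at which its call begins: read the wrist's pose just before it. There is no depth.
A pose or a line that the arm cannot do raises ctrl.IKError and nothing moves.
- ctrl.hand_in(): hands the job in, once; it reports no verdict.
The state is a dict: "time": time; "joint_pos": joint angles; "qvel": joint speeds; "effort": joint torques, N m; "tool_pos": TCP position; "tool_rot": TCP orientation; "wrist_force": force on the tool from outside, world axes, zero at the start; "moment": the same for the moment, N m; "opening": opening from 0.0 (shut) to 1.0 (fully open).
Only numpy, scipy, OpenCV 4.12 (cv2) and the standard library are available. Lean on these libraries where they do the work, as an engineer would, in place of code of your own. Each camera call takes 0.05 s, during which the arm holds its last target. There are 200 camera calls.

## Working session

There is one attempt and no reset: what is moved stays moved. The work goes in short steps, each a Python script; the robot and the scene stay as the last script left them, time stands still between calls to the robot, and variables do not carry over. Pictures are saved under pics/ and viewed, about 12 in all and at most 16, crops included, and the job is handed in when it is done.

```bash
ls; mkdir -p pics; python3 - <<'E'
from plant import ctrl,imaging,status
import cv2
for n in ("scene","side"):
    d=imaging.get_image(n); print(n,{k:v for k,v in d.items() if k!="frame"})
    cv2.imwrite(f"pics/{n}0.png",d["frame"][:,:,::-1])
d=imaging.get_image("wrist");print({k:v for k,v in d.items() if k!="frame"})
print(status.read_state(),ctrl.tcp_to_grasp)
E
```

```text
pics
scene {'fx': 414.31772471603887, 'fy': 414.31772471603887, 'cx': 316.77496182153504, 'cy': 203.03491368320113, 'world_to_cam': array([[-4.06497996e-01,  9.13515639e-01,  1.57656785e-02,
         2.07503017e+02],
       [-6.90235030e-01, -3.18356356e-01,  6.49788299e-01,
         3.38965917e+02],
       [ 5.98610877e-01,  2.53255618e-01,  7.59951716e-01,
        -1.44699391e+03],
       [ 0.00000000e+00,  0.00000000e+00,  0.00000000e+00,
         1.00000000e+00]])}
side {'fx': 364.63687957220117, 'fy': 364.63687957220117, 'cx': 321.527018718404, 'cy': 206.36918919706784, 'world_to_cam': array([[ 8.50523439e-01, -5.25640473e-01, -1.76627745e-02,
        -4.62032873e+02],
       [ 3.82412623e-01,  5.95016941e-01,  7.06905528e-01,
        -2.57337756e+02],
       [-3.61068506e-01, -6.07994188e-01,  7.07087407e-01,
        -9.52508964e+02],
       [ 0.00000000e+00,  0.00000000e+00,  0.00000000e+00,
         1.00000000e+00]])}
{'fx': 297.3957005439878, 'fy': 297.3957005439878, 'cx': 318.22368272897364, 'cy': 200.45472259245102, 'tool_from_camera': array([[ 9.99999922e-01, -3.59717072e
[... 307 characters left out ...]
time': 0.15, 'joint_pos': array([-73.07821868,  24.44321856,   4.23405315,  92.04300849,
        -1.95305345,  63.64536681,  -3.84615906]), 'qvel': array([ 0.00428301, -0.03571758,  0.04448481, -0.06356053,  0.0553902 ,
       -0.05437257,  0.01229617]), 'effort': array([ 4.73774984e-03, -9.50317955e+01,  3.76348257e+00, -4.63762307e+01,
        1.93473935e-02,  7.72568834e-03,  3.89928414e-05]), 'tool_pos': array([290.37161576, 608.99485058, 230.75803249]), 'tool_rot': array([1.79994422e+02, 5.91278255e-02, 6.45071981e+01]), 'wrist_force': array([-0.09152582,  0.51945571,  0.17817096]), 'moment': array([0.06162238, 0.02226763, 0.00781761]), 'opening': 0.9997774786631329} -18.700000000000003
```

View pics/scene0.png

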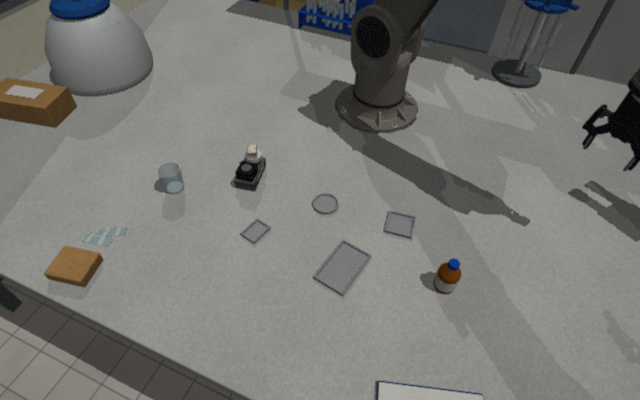

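View pics/side0.png

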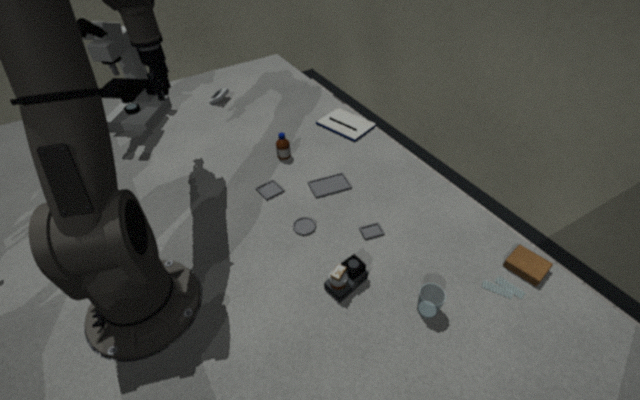

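The scene view shows the stack at (250,167), small tray (255,231), round tray (325,204), long tray (342,267) and square tray (399,224). It also shows the bottle at (447,277) and the beaker at (172,178).

```bash
cat > h.py <<'E'
import numpy as np, cv2
from scipy.spatial.transform import Rotation as R
from plant import ctrl,eoat,solve_ik,status,imaging
def T(pos,rpy):
    M=np.eye(4);M[:3,:3]=R.from_euler("xyz",rpy,degrees=True).as_matrix();M[:3,3]=pos;return M
def cam(name):
    s=status.read_state(); d=imaging.get_image(name)
    c2w=T(s["tool_pos"],s["tool_rot"])@d["tool_from_camera"] if name=="wrist" else np.linalg.inv(d["world_to_cam"])
    return d,c2w
def unproj(d,c2w,uv,z):
    uv=np.atleast_2d(uv).astype(float)
    v=np.c_[(uv[:,0]-d["cx"])/d["fx"],-(uv[:,1]-d["cy"])/d["fy"],-np.ones(len(uv))]@c2w[:3,:3].T
    o=c2w[:3,3]; return (o+v*((z-o[2])/v[:,2])[:,None])[:,:2]
def save(d,c2w,name):
    cv2.imwrite(f"pics/{name}.png",d["frame"][:,:,::-1])
    np.savez(f"pics/{name}.npz",c2w=c2w,**{k:d[k] for k in("fx","fy","cx","cy")})
def load(name): z=np.load(f"pics/{name}.npz");return z,z["c2w"]
def px(name,uv,z): return unproj(*load(name),uv,z)
def rect(name,uv,z):   # fitted rectangle from corners/outline pixels
    p=px(name,uv,z); (c,wh,a)=cv2.minAreaRect(p.astype(np.float32))
    if wh[0]<wh[1]: wh=wh[::-1];a+=90
    return np.round(c,1),np.round(wh,1),round((a+90)%180-90,1)
E
python3 - <<'E'
from h import *
n={"scene":dict(stack=(250,172),small=(255,231),round=(325,204),long=(342,267),square=(399,224),bottle=(446,290),beaker=(172,187)),
"side":dict(stack=(346,283),small=(371,231),round=(305,226),long=(330,185),square=(270,189),bottle=(284,157),beaker=(430,305))}
for c in n:
    d,w=cam(c)
    for k,v in n[c].items(): print(c,k,unproj(d,w,v,20 if k=="stack" else 5).round()[0])
E
```

```text
scene stack [ 483. -224.]
scene small [ 653. -113.]
scene round [492.  17.]
scene long [661. 134.]
scene square [474. 223.]
scene bottle [617. 381.]
scene beaker [ 616. -403.]
side stack [ 474. -237.]
side small [ 649. -117.]
side round [489.  10.]
side long [657. 129.]
side square [473. 223.]
side bottle [597. 357.]
side beaker [ 623. -398.]
```

```bash
python3 - <<'E'
from h import *
ctrl.goto([540,70,190],[180,0,90]); ctrl.sleep(.2); save(*cam("wrist"),"trays")
ctrl.goto([480,-230,180],[180,0,90]); ctrl.sleep(.2); save(*cam("wrist"),"stack")
s=status.read_state();print(s["time"],s["tool_pos"],s["tool_rot"],s["joint_pos"])
i=cv2.imread("pics/stack.png");cv2.imwrite("pics/stackc.png",cv2.resize(i[90:290,190:450],None,fx=3,fy=3,interpolation=2))
E
```

```text
4.05 [ 480.46395052 -229.08483008  179.95525978] [-1.79997262e+02 -8.43162717e-03  9.00906800e+01] [ -7.74561181  15.81077078  31.29816423 114.73665189 -10.33870006
  52.12242831 119.06289037]
```

View pics/trays.png

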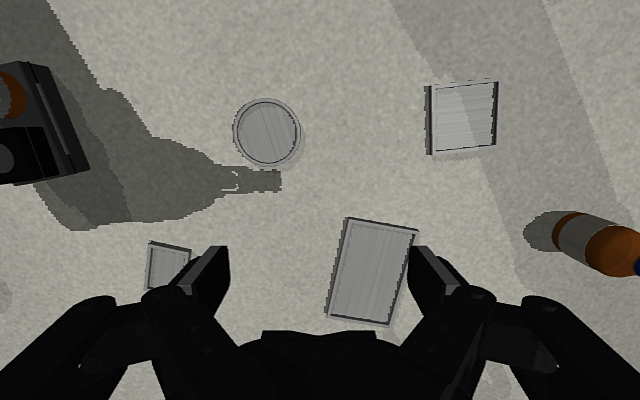

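View pics/stackc.png

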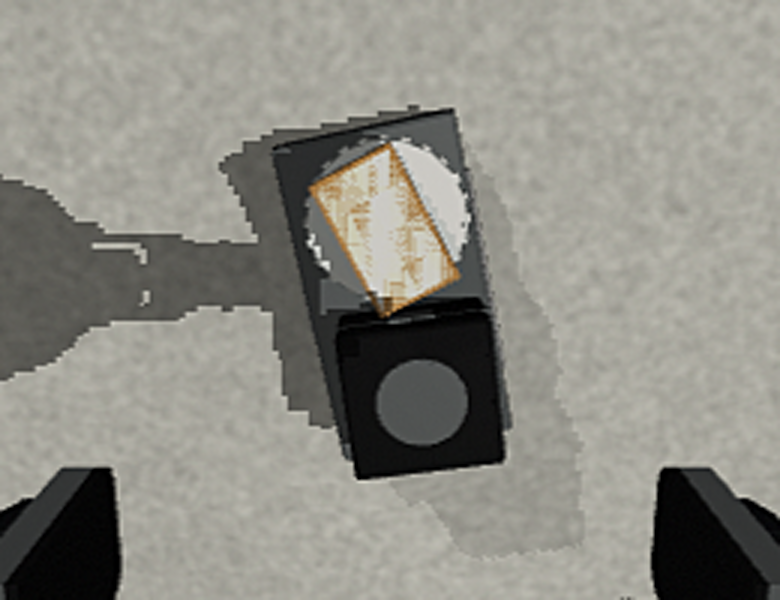

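The trays view shows the round tray at (267,133) with diameter about 69 px. Long tray corners are (346,217), (418,229), (388,325), (326,317). Square tray corners are (425,84), (498,80), (497,148), (428,155). The small tray is partly hidden, with corners (149,241), (190,249). In the stack view the coverslip box stands on the jar at the robot end, and the filter case is at the far end.

```bash
python3 - <<'E'
from h import *
c=lambda l:np.array(l)/3.+[190,90]
print("cover",rect("stack",c([(311,188),(388,143),(460,276),(386,317)]),86))
print("filter",rect("stack",c([(338,325),(492,312),(505,462),(357,479)]),64))
print("jar",px("stack",c([(388,217),(306,217),(470,217)]),64))
print("slide",px("stack",c([(274,150),(455,109)]),34))
print("long",rect("trays",[(346,217),(418,229),(388,325),(326,317)],9))
print("square",rect("trays",[(425,84),(498,80),(497,148),(428,155)],9))
print("small",px("trays",[(149,241),(190,249),(145,290)],9))
print("round",px("trays",[(267,133),(232,133),(301,133),(267,97),(267,169)],9))
E
```

```text
cover (array([ 452. , -228.8]), array([40.6, 23.5]), 29.6)
filter (array([ 506.2, -217.4]), array([50.6, 46.9]), 6.2)
jar [[ 450.94708086 -228.46764589]
 [ 451.00194001 -252.38368968]
 [ 450.89222296 -204.55214584]]
slide [[ 433.76154599 -264.79202522]
 [ 420.93485454 -207.33362333]]
long (array([655.6, 133.1]), array([135. ,  85.3]), -9.3)
square (array([471.2, 221.1]), array([76.8, 72.9]), -84.1)
small [[ 612.07465905 -128.75669667]
 [ 622.20781634  -81.70199826]
 [ 677.04794852 -143.27379159]]
round [[488.02281893  15.36888976]
 [488.06464669 -21.95413563]
 [487.98218859  51.62345924]
 [451.67538558  16.96434136]
 [526.68610686  13.67178494]]
```

```bash
cat >> h.py <<'E'
def wf(): return status.read_state()["wrist_force"]
def pick(xy,yaw,z,pre,f):
    a=[180,0,yaw]
    ctrl.goto([*xy,z+75],a); eoat.move_gripper(pre); ctrl.sleep(.1)
    hit=ctrl.move_straight([*xy,z],100,force_limit=8)
    eoat.move_gripper(0.0,f); o=status.read_state()["opening"]
    ctrl.move_straight([*xy,z+100],120)
    s=status.read_state();print("pick hit",hit,"opening",round(o,3),round(s["opening"],3),"F",s["wrist_force"].round(1),"t",s["time"])
def place(xy,yaw,z,post):
    a=[180,0,yaw]; ctrl.goto([*xy,z+90],a); ctrl.sleep(.2)
    ctrl.move_straight([*xy,z+8],120)
    hit=ctrl.move_straight([*xy,z-2],15,force_limit=3); p=status.read_state()["tool_pos"]
    eoat.move_gripper(post); ctrl.sleep(.2); ctrl.move_straight([*xy,z+130],120)
    print("place hit",hit,p.round(1),"t",status.read_state()["time"])
E
python3 - <<'E'
from h import *
for y in (119.6,-60.4):
    for p,a in (([452,-228.8,147],y),([649.6,-112.5,102],y-41.9)):print(y,solve_ik(p,[180,0,a]))
pick([452,-228.8],119.6,72,0.6,20)
save(*cam("wrist"),"p1")
E
```

```text
119.6 [ -1.91928333  15.40279667  25.1555284  119.25740769  -8.86824281
  47.0841266  148.10385044]
119.6 [-15.67596457  33.11732295  27.54329494 101.37082784 -19.19738297
  50.20413904  98.18360025]
-60.4 [-29.93746177  26.1478402   63.16091184 120.46426694 -30.3019165
  51.19944291  -9.6343097 ]
-60.4 [-38.18338507  52.83259975  68.77065453 102.59006446 -54.65926901
  65.58773242 -52.9887269 ]
pick hit False opening 0.276 0.276 F [-0.2  0.5 -1. ] t 7.3833
```

Gripped (an opening of 0.276 is about 23.5 mm). Placing it now, then looking from above the small tray and the stack.

```bash
python3 - <<'E'
from h import *
place([649.6,-112.5],77.7,12,0.6)
ctrl.sleep(.2); save(*cam("wrist"),"s1")
ctrl.goto([490,-225,170],[180,0,102]); eoat.move_gripper(1.0); ctrl.sleep(.2); save(*cam("wrist"),"st1")
i=cv2.imread("pics/s1.png")[150:350,190:450];j=cv2.imread("pics/st1.png")[60:260,190:450]
cv2.imwrite("pics/v1.png",cv2.resize(np.hstack([i,j]),None,fx=1.5,fy=1.5,interpolation=2))
cv2.imwrite("pics/v1b.png",cv2.resize(j,None,fx=3,fy=3,interpolation=2))
E
```

```text
place hit True [ 649.7 -112.4   12.4] t 11.7583
```

View pics/v1.png

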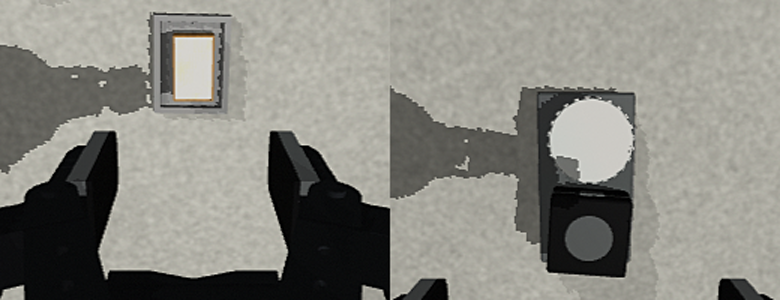

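View pics/v1b.png

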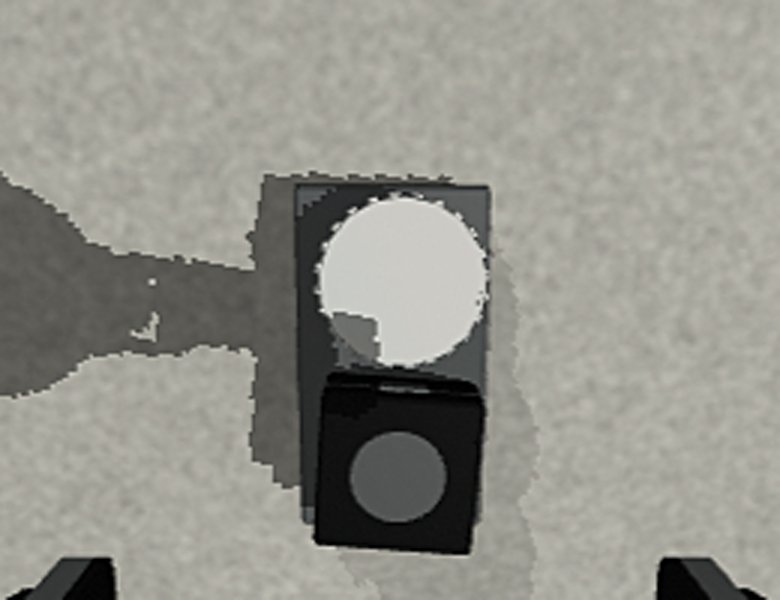

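The coverslip box stands flat inside the small tray with margin all round. Jar cap centre is at crop (403,281), and filter top corners are about (322,388), (484,394), (470,553), (314,543).

```bash
python3 - <<'E'
from h import *
c=lambda l:np.array(l)/3.+[190,60]
j=px("st1",c([(403,281),(319,281),(487,281)]),64);print(j)
q=px("st1",c([(322,388),(484,394),(470,553),(314,543)]),64);print(rect("st1",c([(322,388),(484,394),(470,553),(314,543)]),64),q)
q=px("st1",c([(296,184),(490,186)]),34);print("slide",q,np.degrees(np.arctan2(-(q[1]-q[0])[0],(q[1]-q[0])[1])))
xy=j[0]
pick(xy,102.5,43,1.0,20)
place([488.4,15.5],90,13,0.85)
ctrl.sleep(.2); save(*cam("wrist"),"r1")
E
```

```text
[[ 451.51514975 -228.56272597]
 [ 456.38496558 -251.42961455]
 [ 446.64557199 -205.69695523]]
(array([ 506.3, -218.4]), array([49.5, 47.2]), 8.8) [[ 486.20172977 -244.79995633]
 [ 478.22825681 -198.86472872]
 [ 527.10258994 -191.31559469]
 [ 533.73358949 -238.04195432]]
slide [[ 432.78587713 -265.26141088]
 [ 421.10599146 -207.59441445]] 11.449809459900024
pick hit False opening 0.544 0.538 F [-0.8  0.3 -1.1] t 16.5167
place hit True [488.5  15.6  13.3] t 20.8667
```

View pics/r1.png

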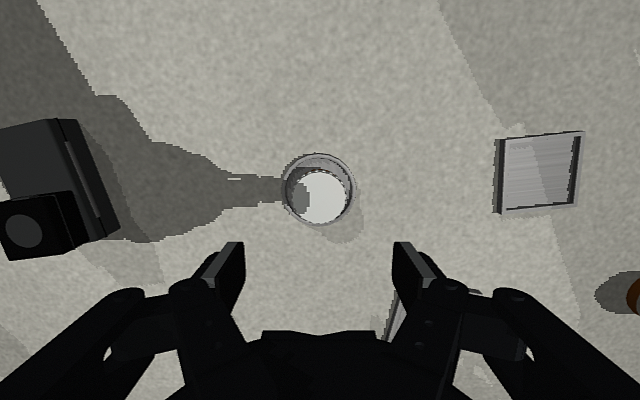

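The jar is inside the round tray: its cap is at (322,197) and the rim ring at (319,190), with the small offset coming from cap height. The square tray's corners are at (500,137), (582,131), (576,204), (498,213). Next is the filter case.

```bash
python3 - <<'E'
from h import *
print("jar",px("r1",[(322,197)],34),"tray",px("r1",[(319,190)],9))
sq=rect("r1",[(500,137),(582,131),(576,204),(498,213)],9);print("square",sq)
pick([506.3,-218.4],98.5,43,1.0,20)
save(*cam("wrist"),"p3")
ctrl.goto([471,200,150],[180,0,96]); ctrl.sleep(.2); save(*cam("wrist"),"sq")
i=cv2.imread("pics/sq.png")
cv2.imwrite("pics/sqv.png",cv2.resize(i[50:350,150:500],None,fx=2,fy=2,interpolation=2))
E
```

```text
jar [[487.74814226  18.18671998]] tray [[487.25506533  15.60247056]]
square (array([469.3, 222.8]), array([75.3, 73.4]), -82.9)
pick hit False opening 0.557 0.556 F [-0.4 -1.1  0. ] t 24.7583
```

View pics/sqv.png

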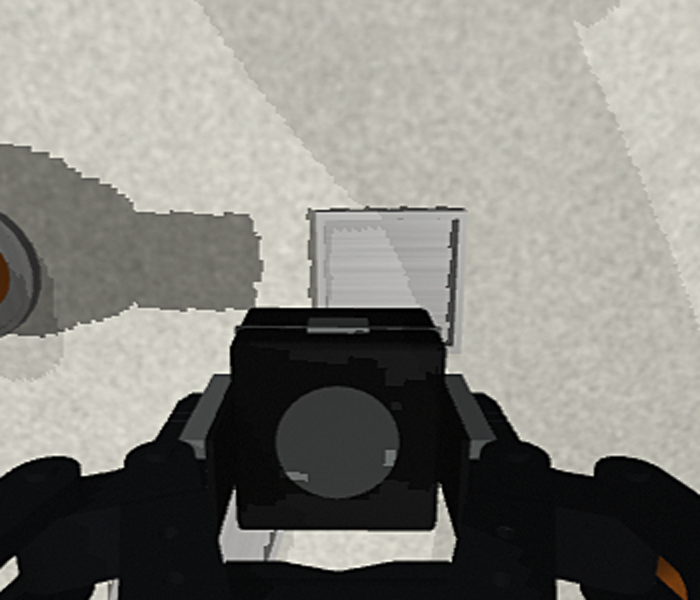

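The case is held squarely. The tray's near rim runs (312,210)–(466,209) in the crop, and its right edge goes down to about (461,352).

```bash
python3 - <<'E'
from h import *
p=px("sq",np.array([(312,210),(466,209),(461,352)])/2+[150,50],9)
e=p[1]-p[0];yaw=np.degrees(np.arctan2(-e[0],e[1]))
e2=p[2]-p[1];yaw2=np.degrees(np.arctan2(e2[1],e2[0]))
c=(p[0]+p[1])/2+36*np.array([np.cos(np.radians(yaw)),np.sin(np.radians(yaw))])
print(p,np.linalg.norm(e),np.linalg.norm(e2),yaw,yaw2,c)
xy=(c+[470.5,222])/2;print(xy)
place(xy,90+6.5,13,0.85)
ctrl.sleep(.2); save(*cam("wrist"),"sq2")
ctrl.goto([490,-222,150],[180,0,102]); eoat.move_gripper(1.0); ctrl.sleep(.2); save(*cam("wrist"),"st2")
i=cv2.imread("pics/sq2.png")[100:300,190:450];j=cv2.imread("pics/st2.png")[80:280,190:450]
cv2.imwrite("pics/v3.png",cv2.resize(np.hstack([i,j]),None,fx=1.5,fy=1.5,interpolation=2))
E
```

```text
[[439.53256489 183.55824267]
 [431.4718034  256.4691405 ]
 [503.16235364 265.50361597]] 73.35512864370801 72.25757221072807 6.308791023545262 7.182577133292663 [471.28417199 223.96961694]
[470.892086   222.98480847]
place hit True [471.  223.1  13.2] t 30.3
```

View pics/v3.png

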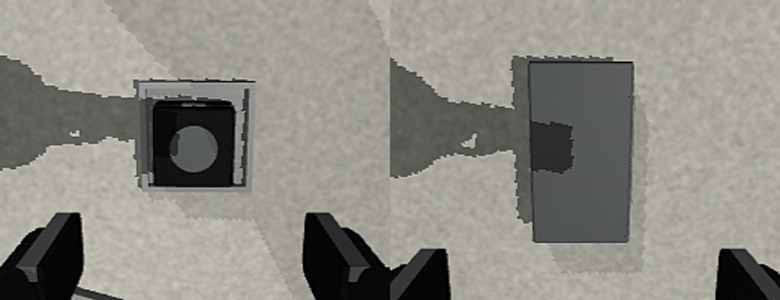

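The filter case sits inside the square tray. Its near top corners are about (153,102) and (236,102). The slide box is now bare, with corners (529,62), (634,62), (629,242), (533,242) in the composite.

```bash
python3 - <<'E'
from h import *
q=[(153,103),(236,103),(234,187),(153,187)]
print("filter",rect("sq2",np.array(q)/1.5+[190,100],34))
print("sqtray",rect("sq2",np.array([(139,82),(255,82),(252,190),(138,190)])/1.5+[190,100],9))
s=rect("st2",(np.array([(529,62),(634,62),(629,242),(533,242)])-[390,0])/1.5+[190,80],34);print("slide",s)
c,wh,a=s
pick(c,90+a,9,1.0,40)
save(*cam("wrist"),"p4")
ctrl.goto([640,133,140],[180,0,80.7]); ctrl.sleep(.2); save(*cam("wrist"),"lg")
E
```

```text
filter (array([470.6, 222.8]), array([50.7, 48.5]), 6.5)
sqtray (array([471.4, 224. ]), array([75.2, 70.9]), -83.5)
slide (array([ 480.6, -225.3]), array([109.1,  60.2]), 12.0)
pick hit False opening 0.699 0.692 F [-0.7 -0.1 -2.2] t 35.6583
```

View pics/lg.png

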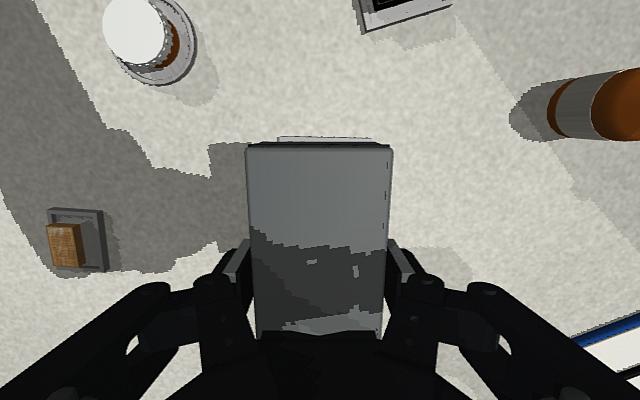

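```bash
python3 - <<'E'
from h import *
p=px("lg",[(277,137),(373,139)],9);e=p[1]-p[0];yaw=np.degrees(np.arctan2(-e[0],e[1]))
c=p.mean(0)+67*np.array([np.cos(np.radians(-9.3)),np.sin(np.radians(-9.3))]);print(np.linalg.norm(e),yaw,c)
c=np.clip(c,[653.6,131.1],[657.6,135.1])
xy=(c+[655.6,133.1])/2
place(xy,80.7,13,0.92)
ctrl.goto([560,100,230],[180,0,90]); ctrl.sleep(.3); save(*cam("wrist"),"end")
for n in ("scene","side"): save(*cam(n),n+"1")
i=cv2.imread("pics/scene1.png")[130:330,150:500];j=cv2.imread("pics/side1.png")[120:320,220:480]
cv2.imwrite("pics/v4.png",np.hstack([cv2.resize(i,(700,400)),])); cv2.imwrite("pics/v5.png",cv2.resize(j,None,fx=2.5,fy=2.5))
E
```

```text
87.0559991552036 -10.539200252361372 [658.1876652  134.71796311]
place hit True [656.6 134.   13.7] t 41.0167
```

View pics/end.png

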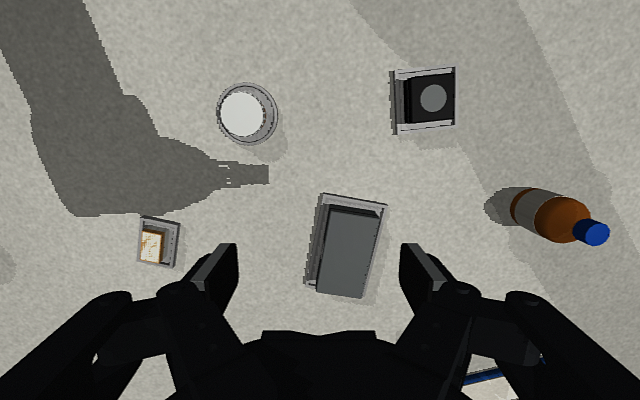

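View pics/v5.png

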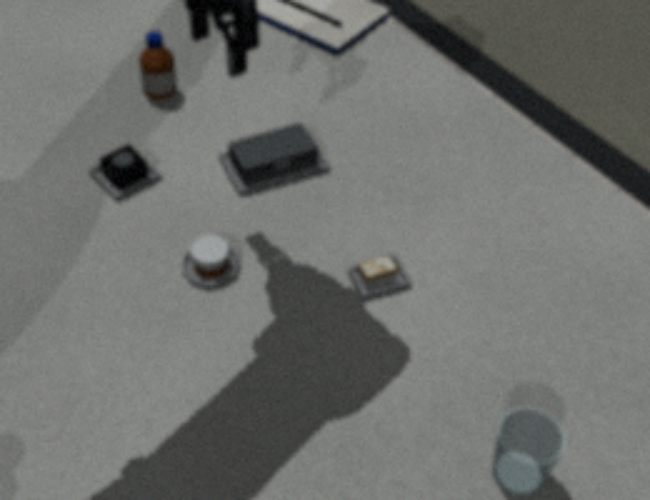

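All four things stand in their trays, and the bottle and beaker are untouched. One numeric check of the slide box, using its top corners (331,206), (382,212), (362,298), (314,290).

```bash
python3 - <<'E'
from h import *
print("slide",rect("end",[(331,206),(382,212),(362,298),(314,290)],38))
i=cv2.imread("pics/end.png");cv2.imwrite("pics/endc.png",cv2.resize(i[180:310,280:410],None,fx=4,fy=4,interpolation=2))
E
```

```text
slide (array([651.9, 134.1]), array([116.9,  62.5]), -9.4)
```

View pics/endc.png

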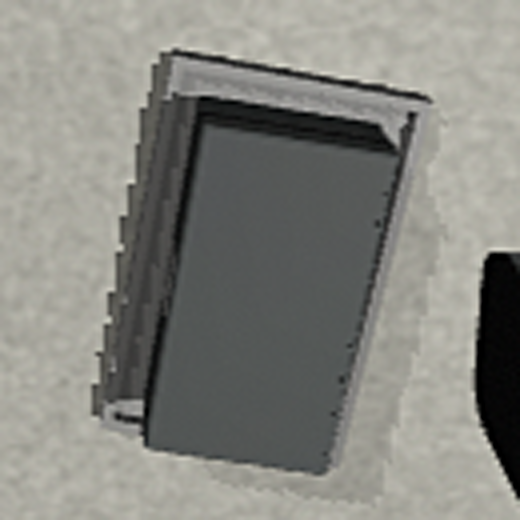

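The slide box lies flat inside the long tray: its near top edge (205,123)–(397,155) is parallel to the rim, with floor visible on the near side.

```bash
python3 - <<'E'
from h import *
print(rect("end",[(331.2,210.8),(379.3,218.8),(362,298.5),(316.5,292)],38))
ctrl.hand_in(); print(status.read_state()["time"])
E
```

```text
(array([656.6, 134.9]), array([109.5,  59. ]), -9.1)
the job is handed in; nothing more can be done
the job is handed in; nothing more can be done
```

I put all four things into their trays in the order asked: coverslip box, jar, filter case, then slide box. The job is handed in; the robot's clock read about 41 s at the last placing. I lowered each thing until it touched the tray floor, then released it.

**Slide box:** the last measurement puts it at (656.6, 134.9) mm, yaw -9.1°. That is within about 2 mm of the long tray's centre, and its measured outline of 109.5 × 59 mm fits it lying flat. An earlier reading, 116.9 × 62.5 mm centred 5 mm nearer the robot, disagreed because I had included part of the box's side face in the corners. The enlarged picture settled it.

**Filter case and jar:** the filter case is within about 1.5 mm of its tray's centre. The jar is within about 3 mm, with 8 mm to spare all round.

**Coverslip box:** I checked this only by eye. It stands flat inside the rim.

**Bottle and beaker:** they were left alone, and the last pictures show both upright. I did not measure their positions again.

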